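# Tap the wedge home to clamp a marked-out blank

### The job

The pale wooden blank lies loose in the wedge clamping board. Stand the dark wedge in the gap between the blank and the tapered cleat, thin end first and still loose, then take the mallet and tap the wedge's thick end with separate light blows until a further blow no longer moves it and it holds the blank tight against the fence. Lay the mallet back down flat on the bench, clear of the clamping board, and leave the tape measure and the steel block where they are.

Things in the scene. Friction and masses are not known exactly. Their poses are not given: they have to be found in the camera images.
- jig: Wedge clamping board, fixed: plywood base 111 x 200 x 15 mm with fence, end stop and tapered cleat on it. Origin on the bench under the base; x points from cleat to fence, y the way wedges are driven; base x -58..53, y -120..80 mm. Fence face at x 38 mm, top z 37. End stop face at y 55 mm, x 2..38, top z 37. Cleat top z 35; its slanted face runs from x -31.3 at its end y -95 to x -2.7 at y 77 mm (1 in 6).
- gap (a point): Point in the gap of the clamping board (axes as jig, 37.5 mm above the bench): with the blank home on the fence, the wedge just fills the gap when its middle (wedge_centre) is here with axes parallel; driven tight it goes only about 1 mm farther to +y. For every 6 mm that it stands back to -y it has 1 mm of play, less the blank's distance from the fence. The gap is open above and at the -y end.
- blank_centre (a point): Centre of the pale wooden blank, 38 (x) x 130 (y) x 23 (z) mm, with pencil lines, lying on the base between cleat and fence, its axes nearly along the jig's; it starts up to 3 mm short of fence and end stop and slides easily. Home it is at x 19, y -10, z 26.5 mm in the jig's frame.
- wedge_centre (a point): Middle of the dark hardwood wedge (half-way along, 22.5 mm up) that stands on the bench behind the clamping board: 140 mm long along y, thin end at +y, 45 mm tall, about 120 g. Straight face at x +10.8 mm (goes to the blank); tapered face (goes to the cleat) from x +0.8 mm at the thin end (10 mm thick) to x -22.5 mm at the thick end (33 mm thick). It is 21.7 mm thick half-way.
- wedge_butt (a point): Centre of the wedge's thick end face (33 x 45 mm), where it is tapped; axes as wedge_centre. Loose in the gap, the wedge slides easily under the mallet; once it fills the gap it stops firmly, light blows (10 to 20 N) set it tight and friction keeps it so.
- mallet_head (a point): Centre of the head of a wooden joiner's mallet lying on its side on the bench, handle towards the robot. Head 58 (x) x 98 (y) x 42 (z) mm, striking faces at y +49 and -49 mm; handle 26 (y) x 22 (z) mm from x -29 to x -157 mm, its end overhanging the bench's front edge. 0.3 to 0.5 kg, mostly head; lying flat, the head's centre is 21 mm above the bench.
- mallet_grip (a point): Point on the middle of the mallet's handle, 50 mm from the head's centre (x -50 mm), 21 mm above the bench; axes as mallet_head. A grip here is near the balance point.
- tape: Bystander: yellow tape measure 35 x 77 x 62 mm, standing on the bench; origin under it. Leave it alone.
- steel: Bystander: ground steel block 25 x 50 x 25 mm with three holes, on the bench; origin under it. Leave it alone.

How it is judged:
By the outcome, as a careful person would: the job done as asked, in the order asked, and still so for the second after the job is handed in, with the robot touching nothing.
It also fails if it takes over 51 s, if anything falls off the work surface, if the arm or the gripper's body presses on something with over 40 N, if the wrist force passes 120 N, or if a joint passes its speed limit or range.

### The arm

A 7-joint arm with a two-finger parallel gripper is mounted at the origin on a cart in front of the work surface, level with it; the furniture and walls round the work are solid. World frame = base frame: x ahead of the robot, y to its left, z up, the work surface at z = 0. Lengths are in m, angles in rad, forces in N, time in s.
With the tool pointing down it reaches from about 0.35 to 0.9 m from the base axis. Payload 8.1 kg.
Tool frame: the origin (TCP) lies at the very end of the fingers, on their centre line; the grasp point (between the pads) lies 19 mm behind it; z points along the fingers, y is the line along which they close (so a half turn about z gives the same grasp; the last joint's range is limited). The gripper opens to 85 mm and grips with 20 to 120 N. Pads are 22 mm wide; open, the fingers measure 114 mm over their backs; the gripper's body (76 mm by 85 mm) begins 54 mm behind the grasp point. The pads swing forward as they close: fully open they stand 13 mm farther back than shut.
Start: joints at [1.006, 0.434, 0.025, 1.573, -0.012, 1.134, -0.075], TCP at [0.278, -0.56, 0.231] pointing down, gripper open.
Joint ranges: [-2.62, 2.62], [-0.44, 2.09], [-1.27, 1.32], [0.08, 2.57], [-1.32, 4.46], [0.12, 2], [-2.74, 2.74]. Speed limits (rad/s): [2.22, 2.22, 3.01, 3.01, 3.14, 3.14, 3.14].

### API

Orientations are given as [roll, pitch, yaw] about the fixed x, y, z axes, in that order (R = Rz(yaw) Ry(pitch) Rx(roll)).
In Python, from workcell import bot gives the robot as it stands.
- The arm moves only by the tool arm_command, never from a script. Its argument "deltas" is a list of rows, each a list of 5 numbers: the shift along the tool's x, y, z each as a share of 200 mm, from -1 to 1, then the turn about the tool's z as a share of 45 degrees, from -1 to 1, then the gripper's target within -1 to 1 (shut at 1, half-way at 0, fully open at -1). In form: [[tx, ty, tz, twist, grip], ...]. A call has exactly 8 rows; each row is the pose to reach, as a shift and turn from the pose commanded when the call began, along the tool's axes at that moment; what a row does not reach only later rows make up. A row lasts 1/8 s, in which the tool goes at most 62.5 mm and 10.7 degrees, less where a joint would pass 70% of its speed; a pose out of reach is approached as far as the arm can. A call with a number of a shift or a turn outside -1 to 1 is refused whole. A call with a gripper value outside its range is refused whole. The fingers move at their own pace and stop on an object; the grip force is fixed at half the most. Time passes only in rows, so rows that repeat a pose let the fingers close, or fill a call up. It gives the time, the measured TCP pose, the force, the opening and the grip force at its end, in the units of the state.
- bot.get_obs(): the state, without advancing time (a new reading comes with each control period).
- bot.camera(name): name is "side" or "top"; returns a dict with "frame" (400x640x3 uint8, red, green, blue), "depth" (400x640 float32, m along the optical axis (not along the pixel's ray), 0 where there is no reading), "vfov" (degrees; the focal length in pixels is half the picture's height over the tangent of half this angle, whatever the lens; pixels are square), "cx", "cy" (the principal point, pixels), "D" ([k1, k2, p1, p2, k3] as OpenCV has them; the pictures are not rectified), "extrinsics" (4x4, takes a point from world to camera coordinates). Camera axes: x right, y down, z forward; pixel columns grow to the right and rows downward; lengths in m; the calibration is good to about 2 mm. A picture is of the moment at which its call begins.
- bot.sign_off(): hands the job in; it is judged then, once.
Trained networks look in a picture, given as the dict that the camera call returned (one of the last four; its "shot" number tells which), for a name from the list of things; names that differ only in an ending like _2 or _b are one class to them, and where a whole thing is asked for, a point or a joint stands for the part that bears it (a point fixed in the world has none). Each returns a list of dicts, best first, with "score" (0 to 1); they miss things now and then, are a little off and sometimes report something else, mostly with a low value. They report only what shows in the picture. A call takes as long as a camera call.
- bot.search_frame(picture, target): "bbox" ([left, top, right, bottom] as shares, 0 to 1, of the picture: columns of its width, rows of its height, round what is visible of it).
- bot.mark_of(picture, target): "xy" ([column, row] as shares, 0 to 1, of the picture: columns of its width, rows of its height: a listed point, or the origin of a listed thing).
The state is a dict: "t": time; "qpos": joint angles; "joint_vel": joint speeds; "joint_torque": joint torques, N m; "eef_pos": TCP position; "eef_rot": TCP orientation; "wrist_force": force on the tool from outside, world axes, zero at the start; "moment": the same for the moment, N m; "finger_gap": finger opening in m; "grip_force": force on a finger pad.
Only numpy, scipy, OpenCV 4.12 (cv2) and the standard library are available. Lean on these libraries where they do the work, as an engineer would, in place of code of your own. Each camera call takes 0.05 s, during which the arm holds its last target. There are 200 camera calls.

## Working session

There is one attempt and no reset: what is moved stays moved. The work goes in short steps, Python scripts to look and compute and a tool call to move; the robot and the scene stay as the last step left them, time stands still between calls to the robot, and variables do not carry over. Pictures are saved under pics/ and viewed, at most 10 in all, crops included, and the job is handed in when it is done.

Besides the shell and the picture viewer there is one more tool, called after "Request:" in YAML: its name, and indented under it one key for each argument. arm_command: Moves the arm, as the interface text tells. Shift numbers are shares of 200 mm and turn numbers shares of 45 degrees, none past 1 either way. Its arguments: {"type":"object","properties":{"deltas":{"type":"array"}},"required":["deltas"]}

```bash
mkdir -p pics; cat > h.py <<'E'
import numpy as np, cv2
from workcell import bot
def K(c):
    f=200/np.tan(np.radians(c["vfov"])/2); return np.array([[f,0,c["cx"]],[0,f,c["cy"]],[0,0,1]])
def ray(c,uv):
    n=cv2.undistortPoints(np.array([[uv]],float),K(c),np.array(c["D"],float))[0,0]
    E=c["extrinsics"];R=E[:3,:3];o=-R.T@E[:3,3];return o,R.T@np.array([n[0],n[1],1])
def atz(c,uv,z):
    o,d=ray(c,uv);return o+d*(z-o[2])/d[2]
def cloud(c):
    v,u=np.mgrid[0:400,0:640]
    n=cv2.undistortPoints(np.stack([u,v],-1).reshape(-1,1,2).astype(float),K(c),np.array(c["D"],float))[:,0]
    d=c["depth"].reshape(-1,1);P=np.hstack([n*d,d]);E=c["extrinsics"]
    W=(P-E[:3,3])@E[:3,:3];W[d[:,0]==0]=np.nan
    return W.reshape(400,640,3)
def proj(c,P):
    E=c["extrinsics"];return cv2.projectPoints(np.atleast_2d(P).astype(float),cv2.Rodrigues(E[:3,:3])[0],E[:3,3],K(c),np.array(c["D"],float))[0][:,0]
def save(c,n): cv2.imwrite("pics/"+n+".png",c["frame"][...,::-1])
E
python3 - <<'E'
from h import *
hs=dict(jig=0,gap=.0375,blank_centre=.0265,wedge_centre=.0225,wedge_butt=.0225,mallet_head=.021,mallet_grip=.021,tape=0,steel=0)
for n in("top","side"):
    c=bot.camera(n);save(c,n+"0");np.savez(n+"0.npz",W=cloud(c),F=c["frame"])
    for k,z in hs.items():
        for m in bot.mark_of(c,k)[:2]:
            uv=np.array(m["xy"])*[640,400];print(n,k,round(m["score"],2),uv.round(1),(atz(c,uv,z)*1000).round(1))
    print(c["extrinsics"].round(3).tolist())
o=bot.get_obs();print({k:np.round(v,3).tolist() for k,v in o.items()})
E
```

```text
top jig 0.71 [315.1 219. ] [ 470.7 -116.     0. ]
top gap 0.72 [331.3 227.3] [ 451.2 -154.5   37.5]
top gap 0.27 [315.7 159.8] [ 608.3 -114.6   37.5]
top blank_centre 0.75 [314.3 160.7] [ 607.9 -111.2   26.5]
top blank_centre 0.59 [320.1 214.6] [ 480.5 -127.9   26.5]
top wedge_centre 0.63 [313.6 160.9] [ 608.1 -109.4   22.5]
top wedge_butt 0.62 [348.7 164.5] [ 601.2 -193.    22.5]
top mallet_head 0.91 [416.5 222.9] [ 466.3 -356.    21. ]
top mallet_grip 0.65 [417.7 243.3] [ 418.3 -359.4   21. ]
top tape 0.84 [207.7 199.9] [510.8 145.3   0. ]
top steel 0.76 [193.4 228.2] [441.5 177.4   0. ]
top steel 0.35 [323.2 212.5] [ 486.8 -135.2    0. ]
[[0.023, -1.0, -0.005, -0.131], [-0.998, -0.023, -0.064, 0.505], [0.064, 0.007, -0.998, 1.062], [0.0, 0.0, 0.0, 1.0]]
side jig 0.87 [319.2 201. ] [ 468.2 -121.7    0. ]
side gap 0.59 [312.1 176.7] [ 446.9 -161.4   37.5]
side blank_centre 0.9 [312.7 196.5] [ 482.6 -128.6   26.5]
side wedge_centre 0.57 [281.4 233.6] [ 599.  -116.7   22.5]
side wedge_butt 0.77 [261.6 214. ] [ 590.5 -185.1   22.5]
side mallet_head 0.8 [250.6 144.4] [ 459.8 -352.7   21. ]
side mallet_grip 0.82 [260.7 132. ] [ 413.9 -363.2   21. ]
[[-0.655, 0.755, -0.007, 0.405], [0.618, 0.53, -0.581, -0.224], [-0.435, -0.385, -0.814, 1.312], [0.0, 0.0, 0.0, 1.0]]
{'t': 1.0, 'qpos': [1.006, 0.435, 0.025, 1.573, -0.012, 1.134, -0.075], 'joint_vel': [0.0, -0.0, 0.0, -0.001, 0.002, 0.001, 0.001], 'joint_torque': [0.0, -67.029, 1.024, -31.656, 0.015, 0.002, -0.0], 'eef_pos': [0.278, -0.56, 0.231], 'eef_rot': [-3.142, 0.0, 0.462], 'wrist_force': [0.182, -0.386, 0.332], 'moment': [0.005, 0.017, 0.008], 'grip_force': 0.0, 'finger_gap': 0.086}
```

View pics/top0.png

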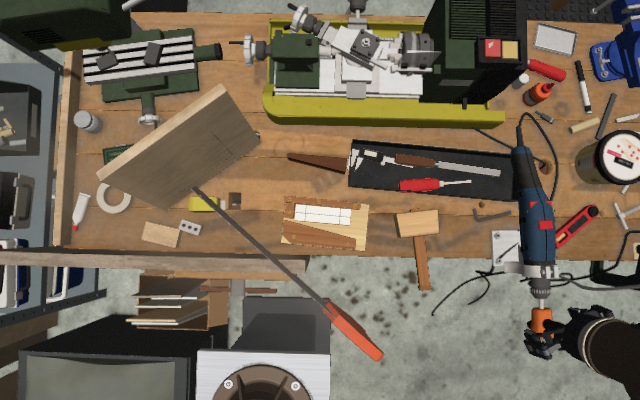

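View pics/side0.png

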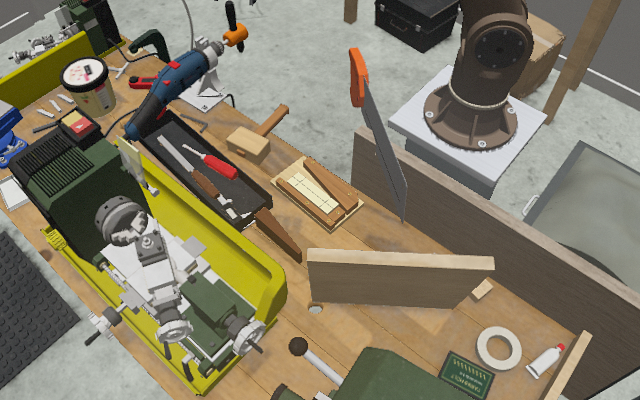

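```bash
cat > fit.py <<'E'
from h import *
from scipy.optimize import differential_evolution as DE
from matplotlib.path import Path as _P
E
cat > fit.py <<'E'
from h import *
from scipy.optimize import differential_evolution as DE
def inside(p,poly):
    r=np.ones(len(p),bool);q=np.array(poly,float)
    for a,b in zip(q,np.roll(q,-1,0)): r&=((b[0]-a[0])*(p[:,1]-a[1])-(b[1]-a[1])*(p[:,0]-a[0]))>=0
    return r
R=lambda x0,x1,y0,y1:[(x0,y0),(x1,y0),(x1,y1),(x0,y1)]
M=dict(
 jig=[(15,R(-58,53,-120,80)),(35,[(-57,-95),(-31.3,-95),(-2.7,77),(-57,77)]),(37,R(38,53,-95,77)),(37,R(2,38,55,75)),(38,R(-1,37,-76,54))],
 wedge=[(45,[(10.8,-70),(10.8,70),(.8,70),(-22.5,-70)])],
 mallet=[(42,R(-29,29,-49,49)),(32,R(-157,-29,-13,13))])
def model(name,p,s):
    d=p[:,:2]-s[:2];c,n=np.cos(s[2]),np.sin(s[2]);l=np.c_[c*d[:,0]+n*d[:,1],-n*d[:,0]+c*d[:,1]]
    z=np.zeros(len(p))
    for h,q in M[name]: z[inside(l,q)]=h
    return z
def fit(name,W,g,rad=130,yr=.35,zmax=70,pr=25,zmin=-10):
    p=W.reshape(-1,3)*1000
    with np.errstate(invalid="ignore"): p=p[(np.hypot(p[:,0]-g[0],p[:,1]-g[1])<rad)&(p[:,2]<zmax)&(p[:,2]>zmin)]
    f=lambda s:np.minimum(abs(p[:,2]-model(name,p,s)),12).mean()
    r=DE(f,[(g[0]-pr,g[0]+pr),(g[1]-pr,g[1]+pr),(g[2]-yr,g[2]+yr)],seed=1,popsize=20,tol=1e-4,maxiter=150)
    return r.x.round(3),round(r.fun,2),len(p)
E
python3 - <<'E'
from fit import *
for n in("top","side"):
    W=np.load(n+"0.npz")["W"]
    print(n,"jig",fit("jig",W,(470,-120,0)),"wedge",fit("wedge",W,(603,-114,.0),100),"mallet",fit("mallet",W,(463,-354,0),90))
W=np.load("top0.npz")["W"]
z=(W[:,:,2]*1000)
print("saw/board heights", [ (u,v,np.round(W[v,u]*1000)) for u,v in [(200,190),(240,230),(300,283),(330,310),(220,100),(125,160),(180,150),(350,150),(520,200),(540,250),(450,170),(290,130)]])
c=np.load("top0.npz")["F"][130:270,260:460];cv2.imwrite("pics/crop0.png",cv2.resize(c,None,fx=4,fy=4,interpolation=cv2.INTER_CUBIC)[...,::-1])
E
```

```text
top jig (array([ 4.64497e+02, -1.19512e+02, -7.70000e-02]), np.float64(2.24), 8259) wedge (array([ 6.07267e+02, -1.14844e+02, -6.60000e-02]), np.float64(2.94), 5361) mallet (array([ 4.65169e+02, -3.55713e+02,  1.35000e-01]), np.float64(2.54), 4369)
side jig (array([ 4.63670e+02, -1.20119e+02, -7.80000e-02]), np.float64(3.64), 7624) wedge (array([ 6.06460e+02, -1.15312e+02, -7.00000e-02]), np.float64(4.52), 4785) mallet (array([ 4.62652e+02, -3.55414e+02,  1.20000e-01]), np.float64(4.11), 2880)
saw/board heights [(200, 190, array([515., 107., 217.])), (240, 230, array([440.,  22., 239.])), (300, 283, array([339., -91., 201.])), (330, 310, array([ 290., -151.,  211.])), (220, 100, array([680.,  64., 266.])), (125, 160, array([562., 233., 275.])), (180, 150, array([596., 155., 202.])), (350, 150, array([ 641., -197.,   -2.])), (520, 200, array([ 521., -573.,   90.])), (540, 250, array([ 412., -594.,  138.])), (450, 170, array([ 597., -441.,    0.])), (290, 130, array([687., -50.,  -1.]))]
```

View pics/crop0.png

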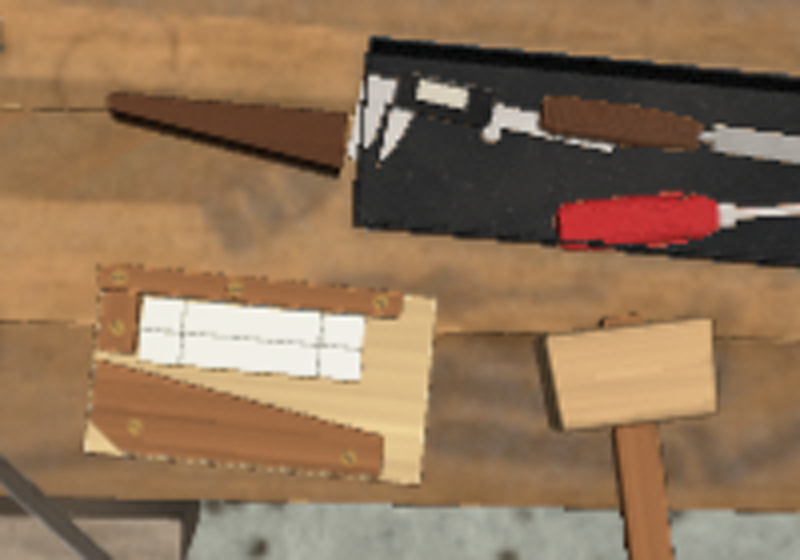

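```bash
cat > mv.py <<'E'
import sys
from h import *
# usage: mv.py x y z yaw(mm,rad): numbers for arm_command from the measured pose
def goto(x,y,z,yaw):
    o=bot.get_obs();p=o["eef_pos"]*1000 if hasattr(o["eef_pos"],"shape") else np.array(o["eef_pos"])*1000
    cy=o["eef_rot"][2];d=np.array([x,y,z])-p
    X=np.array([np.cos(cy),np.sin(cy),0]);Y=np.array([np.sin(cy),-np.cos(cy),0])
    t=-np.degrees((yaw-cy+np.pi)%(2*np.pi)-np.pi)/45
    print("t",round(o["t"],2),"pos",p.round(1),"rot",np.round(o["eef_rot"],3),"->",np.round([d@X/200,d@Y/200,-d[2]/200,t],3),"F",np.round(o["wrist_force"],1),"gap",round(o["finger_gap"],4),"gf",round(o["grip_force"],1),"q",np.round(o["qpos"],2))
J=(464.1,-119.8,-.0775)
def jig(x,y,J=J):
    c,s=np.cos(J[2]),np.sin(J[2]);return J[0]+c*x-s*y,J[1]+s*x+c*y
if __name__=="__main__": goto(*map(float,sys.argv[1:5]))
E
python3 - <<'E'
from mv import *
P=np.vstack([np.load(n+"0.npz")["W"].reshape(-1,3) for n in("top","side")])*1000
for nm,q in dict(wedge=(607,-120),jigins=jig(-10.8,-90),strike=jig(-66,-160)).items():
    print(nm,np.round(q))
    for lo,hi in((70,130),(130,200),(200,300),(300,450),(450,800)):
        s=P[(P[:,2]>lo)&(P[:,2]<hi)];d=np.hypot(s[:,0]-q[0],s[:,1]-q[1]);i=np.argsort(d)[:3]
        if len(i): print(lo,hi,d[i[-1]].round(),s[i[-1]].round())
# saw profile
s=P[(P[:,0]>280)&(P[:,0]<520)&(P[:,1]>-200)&(P[:,1]<130)&(P[:,2]>90)]
for a in range(280,520,30):
    t=s[(s[:,0]>=a)&(s[:,0]<a+30)]
    if len(t): print(a,t.min(0).round(),t.max(0).round())
goto(600,-120,150,1.503)
E
```

```text
wedge [ 607 -120]
70 130 81.0 [ 688. -129.  109.]
130 200 169.0 [671.  36. 135.]
200 300 180.0 [683.  43. 204.]
300 450 215.0 [ 760. -270.  317.]
450 800 474.0 [ 276. -459.  620.]
jigins [ 446. -209.]
70 130 127.0 [382. -99.  94.]
130 200 127.0 [ 382. -100.  177.]
200 300 158.0 [ 325. -108.  236.]
300 450 318.0 [ 758. -273.  313.]
450 800 304.0 [ 276. -460.  625.]
strike [ 386. -274.]
70 130 145.0 [ 267. -192.  119.]
130 200 144.0 [ 276. -181.  194.]
200 300 144.0 [ 281. -176.  209.]
300 450 250.0 [ 256. -488.  301.]
450 800 216.0 [ 276. -460.  625.]
280 [ 280. -176.  130.] [ 310. -124.  242.]
310 [ 310. -124.  141.] [340. -90. 248.]
340 [340. -99.  91.] [370. 130. 260.]
370 [ 370. -100.   90.] [400. 130. 265.]
400 [400. -22. 171.] [430.  13. 274.]
430 [430.  11. 178.] [460.  47. 282.]
460 [460.  46. 187.] [490.  81. 291.]
490 [490.  79. 198.] [519. 114. 296.]
t 1.0 pos [ 278.4 -559.6  231.3] rot [-3.142  0.     0.462] -> [ 2.419 -1.251  0.407 -1.326] F [ 0.2 -0.4  0.3] gap 0.0857 gf 0.0 q [ 1.01  0.43  0.03  1.57 -0.01  1.13 -0.08]
```

Request:
arm_command:
  deltas:
    - [0.15,-0.07,0,-0.12,-1]
    - [0.35,-0.18,0,-0.3,-1]
    - [0.6,-0.3,0,-0.5,-1]
    - [0.8,-0.42,0,-0.7,-1]
    - [1,-0.52,0,-0.85,-1]
    - [1,-0.52,0,-1,-1]
    - [1,-0.52,0,-1,-1]
    - [1,-0.52,0,-1,-1]

```text
t: 2.0
eef_pos: [0.4109, -0.3775, 0.2313]
eef_rot: [-3.142, 0.0, 1.244]
wrist_force: [0.4, 0.3, -0.7]
finger_gap: 0.0853
grip_force: 0.0
```

```bash
python3 mv.py 606 -120 180 1.503
```

```text
t 2.0 pos [ 410.9 -377.5  231.3] rot [-3.142  0.     1.244] -> [ 1.532  0.511  0.257 -0.329] F [ 0.4  0.3 -0.7] gap 0.0853 gf 0.0 q [ 0.81  0.34 -0.22  1.72  0.08  1.09  0.24]
```

Request:
arm_command:
  deltas:
    - [0.15,0.08,0,-0.05,-1]
    - [0.35,0.2,0,-0.15,-1]
    - [0.6,0.35,0,-0.25,-1]
    - [0.8,0.45,0,-0.33,-1]
    - [1,0.51,0,-0.33,-1]
    - [1,0.51,0,-0.33,-1]
    - [1,0.51,0,-0.33,-1]
    - [1,0.51,0,-0.33,-1]

```text
t: 3.0
eef_pos: [0.5706, -0.2219, 0.2313]
eef_rot: [-3.141, 0.001, 1.503]
wrist_force: [0.4, -0.3, 0.8]
finger_gap: 0.0852
grip_force: 0.0
```

```bash
python3 mv.py 606 -120 90 1.503; python3 -c "
from h import *
save(bot.camera('side'),'side1')"
```

```text
t 3.0 pos [ 570.6 -221.9  231.3] rot [-3.141e+00  1.000e-03  1.503e+00] -> [0.521 0.142 0.706 0.   ] F [ 0.4 -0.3  0.8] gap 0.0852 gf 0.0 q [ 0.5   0.44 -0.32  1.58  0.15  1.14  0.08]
```

View pics/side1.png

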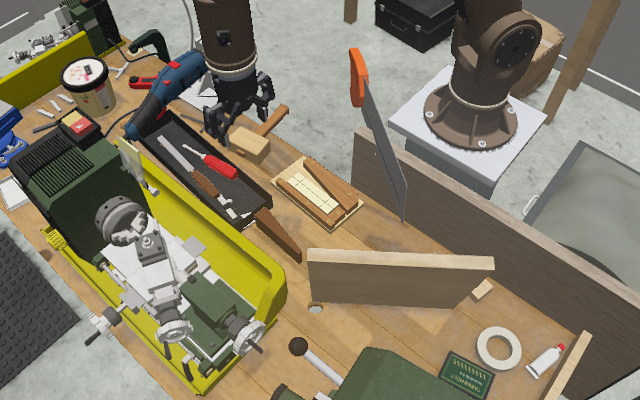

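Request:
arm_command:
  deltas:
    - [0.1,0.03,0.1,0,-1]
    - [0.25,0.07,0.25,0,-1]
    - [0.45,0.12,0.4,0,-1]
    - [0.52,0.14,0.55,0,-1]
    - [0.52,0.14,0.71,0,-1]
    - [0.52,0.14,0.71,0,-1]
    - [0.52,0.14,0.71,0,-1]
    - [0.52,0.14,0.71,0,-1]

```text
t: 4.05
eef_pos: [0.607, -0.1189, 0.091]
eef_rot: [3.139, 0.0, 1.505]
wrist_force: [-0.2, 0.1, 0.1]
finger_gap: 0.0854
grip_force: 0.0
```

```bash
python3 mv.py 606 -120 27 1.503
```

```text
t 4.05 pos [ 607.  -118.9   91. ] rot [3.139 0.    1.505] -> [-0.006 -0.005  0.32   0.003] F [-0.2  0.1  0.1] gap 0.0854 gf 0.0 q [ 0.32  0.59 -0.31  1.72  0.23  0.87 -0.16]
```

Request:
arm_command:
  deltas:
    - [-0.005,-0.005,0.1,0,-1]
    - [-0.005,-0.005,0.25,0,-1]
    - [-0.005,-0.005,0.32,0,-1]
    - [-0.005,-0.005,0.32,0,-0.5]
    - [-0.005,-0.005,0.32,0,1]
    - [-0.005,-0.005,0.32,0,1]
    - [-0.005,-0.005,0.32,0,1]
    - [-0.005,-0.005,0.32,0,1]

```text
t: 5.05
eef_pos: [0.6062, -0.1192, 0.0264]
eef_rot: [3.139, 0.0, 1.506]
wrist_force: [0.4, 0.1, 6.9]
finger_gap: 0.0218
grip_force: 58.0
```

```bash
python3 mv.py 606 -120 27 1.503
```

```text
t 5.05 pos [ 606.2 -119.2   26.4] rot [3.139 0.    1.506] -> [-0.004 -0.001 -0.003  0.004] F [0.4 0.1 6.9] gap 0.0218 gf 58.0 q [ 0.3   0.67 -0.29  1.77  0.26  0.74 -0.19]
```

Request:
arm_command:
  deltas:
    - [0,0,-0.1,0,1]
    - [0,0,-0.25,0,1]
    - [0,0,-0.4,0,1]
    - [0,0,-0.5,0,1]
    - [0,0,-0.5,0,1]
    - [0,0,-0.5,0,1]
    - [0,0,-0.5,0,1]
    - [0,0,-0.5,0,1]

```text
t: 6.05
eef_pos: [0.6046, -0.1191, 0.1245]
eef_rot: [-3.14, -0.0, 1.506]
wrist_force: [0.3, -0.0, -1.3]
finger_gap: 0.0217
grip_force: 57.4
```

```bash
python3 -c "
from mv import *
goto(*jig(-16.4,-91),100,np.pi/2-.0775)"
```

```text
t 6.05 pos [ 604.6 -119.1  124.5] rot [-3.14  -0.     1.506] -> [-0.503 -0.789  0.122  0.017] F [ 0.3 -0.  -1.3] gap 0.0217 gf 57.4 q [ 0.33  0.55 -0.32  1.69  0.21  0.93 -0.14]
```

Request:
arm_command:
  deltas:
    - [-0.05,-0.1,0,0.02,1]
    - [-0.15,-0.25,0,0.02,1]
    - [-0.27,-0.42,0,0.02,1]
    - [-0.38,-0.6,0.05,0.02,1]
    - [-0.5,-0.75,0.1,0.02,1]
    - [-0.5,-0.79,0.12,0.02,1]
    - [-0.5,-0.79,0.12,0.02,1]
    - [-0.5,-0.79,0.12,0.02,1]

```text
t: 7.05
eef_pos: [0.4424, -0.208, 0.1016]
eef_rot: [3.14, -0.0, 1.492]
wrist_force: [-0.8, 0.5, -1.3]
finger_gap: 0.0219
grip_force: 57.5
```

```bash
python3 - <<'E'
from mv import *
goto(*jig(-16.4,-91),60,np.pi/2-.0775)
for n in("side","top"):
    c=bot.camera(n);save(c,n+"2");np.savez(n+"2.npz",W=cloud(c),F=c["frame"])
    if n=="side":
        p=proj(c,np.array([[*jig(-16,-87),100]])/1000)[0].astype(int);print(p)
        u,v=np.clip(p-[100,75],0,[440,250]);cv2.imwrite("pics/side2c.png",cv2.resize(c["frame"][v:v+150,u:u+200],None,fx=4,fy=4,interpolation=cv2.INTER_CUBIC)[...,::-1])
E
```

```text
t 7.05 pos [ 442.4 -208.   101.6] rot [ 3.14  -0.     1.492] -> [-0.007 -0.008  0.208 -0.002] F [-0.8  0.5 -1.3] gap 0.0219 gf 57.5 q [ 0.59  0.4  -0.33  2.03  0.19  0.74  0.06]
[298 147]
```

View pics/side2c.png

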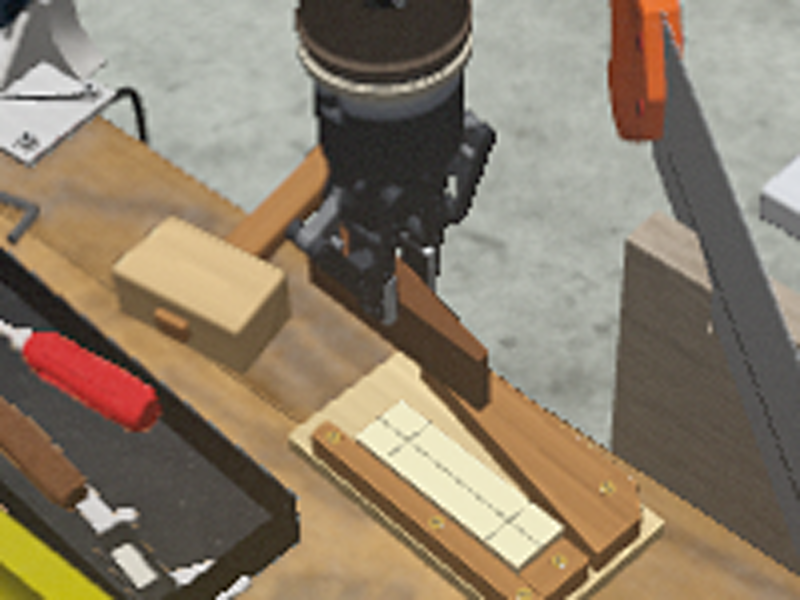

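```bash
python3 - <<'E'
from mv import *
W=np.load("side2.npz")["W"].reshape(-1,3)*1000
Js=(463.7,-120.1,-.078);c,s=np.cos(Js[2]),np.sin(Js[2]);d=W[:,:2]-Js[:2]
L=np.c_[c*d[:,0]+s*d[:,1],-s*d[:,0]+c*d[:,1],W[:,2]]
k=(L[:,2]>80)&(L[:,2]<114)&(L[:,1]>-75)&(L[:,1]<-20)&(abs(L[:,0]+5)<12);q=L[k]
for _ in range(4):
    a,b=np.polyfit(q[:,1],q[:,0],1);r=q[:,0]-a*q[:,1]-b;q=q[abs(r)<2]
print("straight face x at y=-87:",a*-87+b,"yaw err rad",-a,len(q),"thin end y",np.percentile(q[:,1],[1,50,99]),"z",np.percentile(q[:,2],[1,99]))
# z-x slope
print(np.polyfit(q[:,2],q[:,0]-a*q[:,1],1))
# blank edges top view from depth-free: white pixels on first images
for n,Jn in(("side",Js),("top",(464.5,-119.5,-.077))):
    z=np.load(n+"0.npz");w=z["W"].reshape(-1,3)*1000;F=z["F"].reshape(-1,3).astype(int)
    c,s=np.cos(Jn[2]),np.sin(Jn[2]);d=w[:,:2]-Jn[:2];l=np.c_[c*d[:,0]+s*d[:,1],-s*d[:,0]+c*d[:,1]]
    m=(F.min(1)>170)&(abs(w[:,2]-38)<5)&(abs(l[:,0]-19)<35)&(abs(l[:,1]+10)<80)
    hull=cv2.minAreaRect(l[m].astype(np.float32));print(n,m.sum(),np.percentile(l[m],[.5,99.5],axis=0).round(1).tolist(),hull)
E
```

```text
straight face x at y=-87: -3.5719545268554143 yaw err rad 0.0048533835022101035 159 thin end y [-74.17040597 -48.62972787 -22.02704135] z [ 80.34914728 113.41691264]
[ 0.00981555 -4.94410714]
side 710 [[-0.9, -75.2], [36.3, 52.3]] ((17.223535537719727, -3.0060195922851562), (38.93217849731445, 145.92628479003906), 0.6913720965385437)
top 849 [[-0.9, -75.7], [35.6, 51.3]] ((17.4143123626709, -12.000663757324219), (36.643348693847656, 128.6007537841797), 0.6477385759353638)
```

Request:
arm_command:
  deltas:
    - [-0.007,-0.008,0.03,0,1]
    - [-0.007,-0.008,0.08,0,1]
    - [-0.007,-0.008,0.13,0,1]
    - [-0.007,-0.008,0.18,0,1]
    - [-0.007,-0.008,0.23,0,1]
    - [-0.007,-0.008,0.27,0,1]
    - [-0.007,-0.008,0.29,0,1]
    - [-0.007,-0.008,0.29,0,1]

```text
t: 8.15
eef_pos: [0.4392, -0.2099, 0.0431]
eef_rot: [-3.141, -0.0, 1.491]
wrist_force: [0.5, 0.1, -0.7]
finger_gap: 0.0217
grip_force: 57.5
```

```bash
python3 -c "
from mv import *
goto(*jig(-13.4,-66),42,np.pi/2-.0775)"
```

```text
t 8.15 pos [ 439.2 -209.9   43.1] rot [-3.141 -0.     1.491] -> [ 0.129  0.022  0.006 -0.003] F [ 0.5  0.1 -0.7] gap 0.0217 gf 57.5 q [ 0.56  0.49 -0.29  2.08  0.24  0.6   0.02]
```

Request:
arm_command:
  deltas:
    - [0.02,0.003,0,0,1]
    - [0.04,0.006,0,0,1]
    - [0.06,0.01,0,0,1]
    - [0.08,0.013,0,0,1]
    - [0.1,0.016,0,0,1]
    - [0.1,0.016,0.004,0,1]
    - [0.1,0.016,0.007,0,1]
    - [0.1,0.016,0.007,0,1]

```text
t: 9.15
eef_pos: [0.4439, -0.1905, 0.0418]
eef_rot: [-3.141, 0.0, 1.49]
wrist_force: [-0.8, 0.7, -0.9]
finger_gap: 0.0216
grip_force: 57.5
```

```bash
python3 -c "
from mv import *
goto(*jig(-14.6,-71),42,np.pi/2-.0775)"
```

```text
t 9.15 pos [ 443.9 -190.5   41.8] rot [-3.141  0.     1.49 ] -> [ 0.005  0.    -0.001 -0.004] F [-0.8  0.7 -0.9] gap 0.0216 gf 57.5 q [ 0.52  0.49 -0.29  2.09  0.24  0.59 -0.03]
```

Request:
arm_command:
  deltas:
    - [0,0,0.003,0,0.5]
    - [0,0,0.003,0,0]
    - [0,0,0.003,0,-0.3]
    - [0,0,0,0,-0.3]
    - [0,0,-0.1,0,-0.3]
    - [0,0,-0.25,0,-0.3]
    - [0,0,-0.4,0,-0.5]
    - [0,0,-0.5,0,-1]

```text
t: 10.15
eef_pos: [0.4444, -0.1904, 0.1434]
eef_rot: [3.14, 0.0, 1.491]
wrist_force: [-0.1, -1.2, -0.2]
finger_gap: 0.0798
grip_force: 0.0
```

```bash
python3 -c "
from mv import *
goto(415,-361.5,120,.127)"
```

```text
t 10.15 pos [ 444.4 -190.4  143.4] rot [3.14  0.    1.491] -> [-0.864 -0.078  0.117  1.736] F [-0.1 -1.2 -0.2] gap 0.0798 gf 0.0 q [ 0.57  0.34 -0.35  2.    0.15  0.83  0.06]
```

Request:
arm_command:
  deltas:
    - [-0.1,-0.01,0,0.15,-1]
    - [-0.25,-0.03,0,0.35,-1]
    - [-0.45,-0.05,0,0.55,-1]
    - [-0.65,-0.07,0,0.75,-1]
    - [-0.8,-0.08,0,0.9,-1]
    - [-0.86,-0.08,0,1,-1]
    - [-0.86,-0.08,0,1,-1]
    - [-0.86,-0.08,0,1,-1]

```text
t: 11.15
eef_pos: [0.4145, -0.3595, 0.1419]
eef_rot: [-3.141, -0.0, 0.708]
wrist_force: [0.2, 0.5, -0.0]
finger_gap: 0.0854
grip_force: 0.0
```

```bash
python3 - <<'E'
from mv import *
from fit import fit
c=bot.camera("side");save(c,"side3");W=cloud(c)
c=bot.camera("top");np.savez("top3.npz",W=cloud(c))
u,v=220,130;cv2.imwrite("pics/side3c.png",cv2.resize(c["frame"][160:280,260:460],None,fx=4,fy=4)[...,::-1])
for J0,W in(((463.7,-120.1,-.078),W),((464.5,-119.5,-.077),cloud(c))):
    W=W.reshape(-1,3)*1000;cc,s=np.cos(J0[2]),np.sin(J0[2]);d=W[:,:2]-J0[:2]
    L=np.c_[cc*d[:,0]+s*d[:,1],-s*d[:,0]+cc*d[:,1],W[:,2]]
    m=(abs(L[:,2]-60)<4)&(abs(L[:,0]+12)<40)&(L[:,1]>-170)&(L[:,1]<40);print(m.sum(),np.percentile(L[m],[1,99],axis=0).round(1).tolist())
goto(415,-361.5,50,.127)
E
```

```text
474 [[-33.0, -136.2, 56.2], [-1.3, 0.7, 63.7]]
550 [[-33.1, -136.9, 56.6], [-3.0, -2.3, 63.8]]
t 11.25 pos [ 414.6 -359.5  141.9] rot [-3.141 -0.     0.708] -> [-0.005  0.009  0.46   0.739] F [-0.3 -0.3 -0.5] gap 0.0856 gf 0.0 q [ 0.7   0.41 -0.11  1.86  0.06  0.87 -0.3 ]
```

View pics/side3c.png

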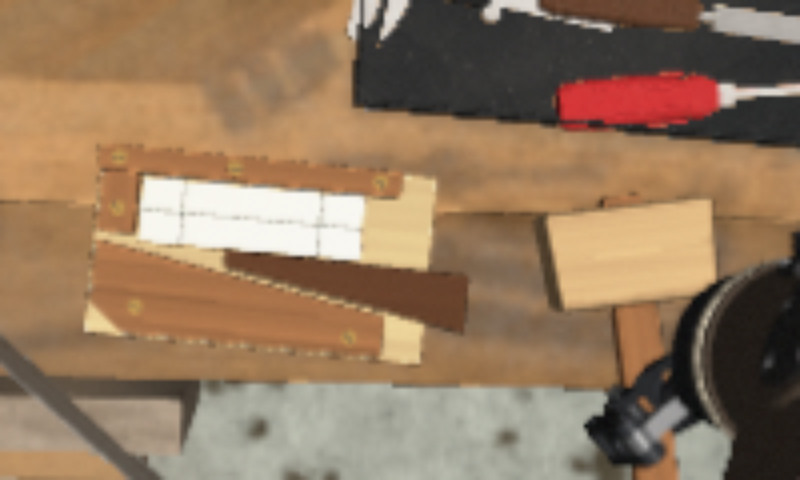

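Request:
arm_command:
  deltas:
    - [-0.005,0.009,0,0.15,-1]
    - [-0.005,0.009,0.05,0.35,-1]
    - [-0.005,0.009,0.1,0.55,-1]
    - [-0.005,0.009,0.2,0.7,-1]
    - [-0.005,0.009,0.3,0.74,-1]
    - [-0.005,0.009,0.4,0.74,-1]
    - [-0.005,0.009,0.46,0.74,-1]
    - [-0.005,0.009,0.46,0.74,-1]

```text
t: 12.25
eef_pos: [0.4144, -0.3619, 0.0493]
eef_rot: [-3.14, 0.001, 0.125]
wrist_force: [-0.2, 0.0, -0.1]
finger_gap: 0.0852
grip_force: 0.0
```

```bash
python3 mv.py 414.5 -361.5 6 .127
```

```text
t 12.25 pos [ 414.4 -361.9   49.3] rot [-3.14e+00  1.00e-03  1.25e-01] -> [ 0.    -0.002  0.217 -0.003] F [-0.2  0.  -0.1] gap 0.0852 gf 0.0 q [ 0.6   0.53  0.03  1.94 -0.02  0.67 -0.8 ]
```

Request:
arm_command:
  deltas:
    - [0,0,0.06,0,-1]
    - [0,0,0.14,0,-1]
    - [0,0,0.21,0,-1]
    - [0,0,0.21,0,-0.3]
    - [0,0,0.21,0,1]
    - [0,0,0.21,0,1]
    - [0,0,0.21,0,1]
    - [0,0,0.21,0,1]

```text
t: 13.25
eef_pos: [0.4151, -0.3626, 0.0085]
eef_rot: [3.141, -0.001, 0.124]
wrist_force: [-0.6, 1.5, 6.3]
finger_gap: 0.0251
grip_force: 61.0
```

```bash
python3 mv.py 414.5 -361.5 60 .127
```

```text
t 13.25 pos [ 415.1 -362.6    8.5] rot [ 3.141e+00 -1.000e-03  1.240e-01] -> [-0.002 -0.006 -0.257 -0.004] F [-0.6  1.5  6.3] gap 0.0251 gf 61.0 q [ 0.6   0.6   0.02  1.97 -0.03  0.58 -0.8 ]
```

```bash
python3 -c "
from mv import *
goto(*jig(-66.5,-211),29,-.0775)"
```

```text
t 13.25 pos [ 415.1 -362.6    8.5] rot [ 3.141e+00 -1.000e-03  1.240e-01] -> [-0.144 -0.207 -0.102  0.257] F [-0.6  1.5  6.3] gap 0.0251 gf 61.0 q [ 0.6   0.6   0.02  1.97 -0.03  0.58 -0.8 ]
```

Request:
arm_command:
  deltas:
    - [0,0,-0.04,0,1]
    - [0,0,-0.08,0,1]
    - [-0.03,-0.03,-0.105,0.05,1]
    - [-0.07,-0.08,-0.105,0.12,1]
    - [-0.11,-0.14,-0.105,0.2,1]
    - [-0.144,-0.19,-0.105,0.257,1]
    - [-0.144,-0.207,-0.105,0.257,1]
    - [-0.144,-0.207,-0.105,0.257,1]

```text
t: 14.25
eef_pos: [0.3813, -0.3249, 0.0291]
eef_rot: [3.141, -0.0, -0.077]
wrist_force: [-0.6, -0.7, -3.4]
finger_gap: 0.0247
grip_force: 59.9
```

```bash
python3 - <<'E'
from mv import *
goto(*jig(-66.5,-186),29,-.0775)
for n,J0 in(("side",(463.7,-120.1,-.078)),("top",(464.5,-119.5,-.077))):
    c=bot.camera(n);W=cloud(c).reshape(-1,3)*1000;cc,s=np.cos(J0[2]),np.sin(J0[2]);d=W[:,:2]-J0[:2]
    L=np.c_[cc*d[:,0]+s*d[:,1],-s*d[:,0]+cc*d[:,1],W[:,2]]
    m=(abs(L[:,2]-62)<5)&(abs(L[:,0]+5)<50)&(L[:,1]>-290)&(L[:,1]<-145);print(n,m.sum(),cv2.minAreaRect(L[m][:,:2].astype(np.float32)),np.percentile(L[m],[1,50,99],axis=0).round(1).tolist())
    if n=="side": cv2.imwrite("pics/side4c.png",cv2.resize(c["frame"][50:200,200:400],None,fx=4,fy=4)[...,::-1])
E
```

```text
t 14.25 pos [ 381.3 -324.9   29.1] rot [ 3.141 -0.    -0.077] -> [ 0.001 -0.124  0.001  0.001] F [-0.6 -0.7 -3.4] gap 0.0247 gf 59.9 q [ 0.54  0.51  0.08  2.08 -0.07  0.55 -0.98]
side 737 ((-19.910167694091797, -207.89700317382812), (69.75934600830078, 99.59368896484375), 0.1363995373249054) [[-44.9, -254.7, 57.7], [-13.1, -206.6, 62.9], [14.0, -160.5, 66.5]]
top 867 ((-16.2191162109375, -210.4984588623047), (57.94165802001953, 100.4678726196289), 0.8075292706489563) [[-44.2, -257.5, 58.4], [-10.5, -200.5, 63.0], [12.2, -162.1, 66.6]]
```

View pics/side4c.png

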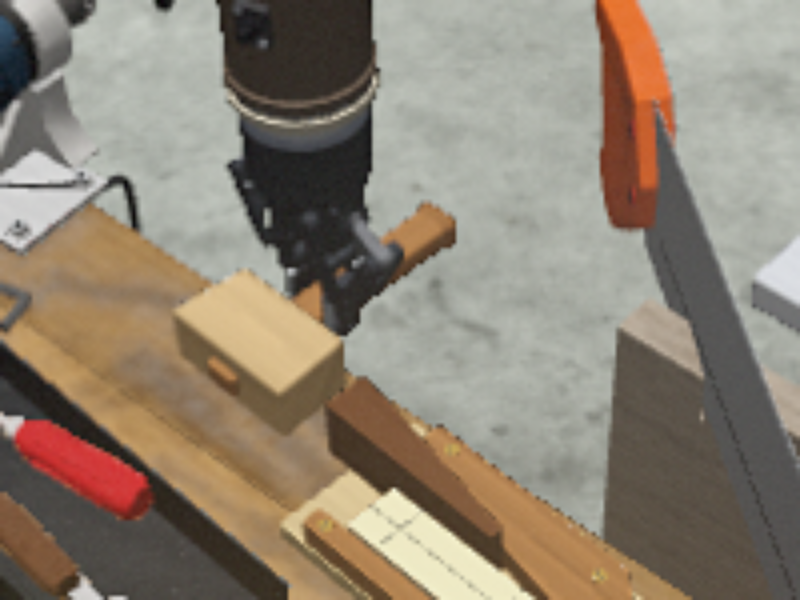

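Request:
arm_command:
  deltas:
    - [0,-0.07,0,0,1]
    - [0,-0.12,0,0,1]
    - [0,-0.16,0,0,1]
    - [0,-0.2,0,0,1]
    - [0,-0.2,0,0,1]
    - [0,-0.15,0,0,1]
    - [0,-0.12,0,0,1]
    - [0,-0.12,0,0,1]

```text
t: 15.35
eef_pos: [0.3826, -0.3023, 0.0289]
eef_rot: [3.141, -0.0, -0.08]
wrist_force: [-0.7, -0.0, -4.5]
finger_gap: 0.0248
grip_force: 60.0
```

```bash
cat > wb.py <<'E'
from mv import *
goto(*jig(-66.5,-156),29,-.0775)
for n,J0 in(("side",(463.7,-120.1,-.078)),("top",(464.5,-119.5,-.077))):
    c=bot.camera(n);save(c,"last_"+n);W=cloud(c).reshape(-1,3)*1000;F=c["frame"].reshape(-1,3).astype(int);cc,s=np.cos(J0[2]),np.sin(J0[2]);d=W[:,:2]-J0[:2]
    L=np.c_[cc*d[:,0]+s*d[:,1],-s*d[:,0]+cc*d[:,1],W[:,2]]
    dark=F[:,0]<130
    m=dark&(abs(L[:,2]-60)<4)&(abs(L[:,0]+12)<40)&(L[:,1]>-150)&(L[:,1]<60)
    h=~dark&(abs(L[:,2]-62)<5)&(abs(L[:,0]+15)<25)&(L[:,1]>-290)&(L[:,1]<-100)
    w=(F.min(1)>170)&(abs(L[:,2]-38)<5)&(abs(L[:,0]-19)<35)&(abs(L[:,1]+10)<80)
    print(n,"wedge",np.percentile(L[m],[1,99],axis=0)[:,:2].round(1).tolist(),"head face y",np.percentile(L[h,1],99).round(1),"blank",np.percentile(L[w],[1,99],axis=0)[:,:2].round(1).tolist())
E
python3 wb.py
```

```text
t 15.35 pos [ 382.6 -302.3   28.9] rot [ 3.141 -0.    -0.08 ] -> [ 0.003 -0.161 -0.001 -0.003] F [-0.7 -0.  -4.5] gap 0.0248 gf 60.0 q [ 0.5   0.5   0.08  2.11 -0.08  0.53 -1.02]
side wedge [[-31.5, -141.3], [10.4, 21.0]] head face y -115.2 blank [[-0.2, -74.1], [36.1, 52.1]]
top wedge [[-32.0, -139.9], [-2.1, 15.9]] head face y -140.6 blank [[-0.3, -75.3], [35.5, 51.0]]
```

Request:
arm_command:
  deltas:
    - [0,-0.04,0,0,1]
    - [0,-0.08,0,0,1]
    - [0,-0.11,0,0,1]
    - [0,-0.14,0,0,1]
    - [0,-0.14,0,0,1]
    - [0,-0.1,0,0,1]
    - [0,-0.07,0,0,1]
    - [0,-0.07,0,0,1]

```text
t: 16.45
eef_pos: [0.3837, -0.2881, 0.0289]
eef_rot: [3.141, 0.0, -0.079]
wrist_force: [-0.2, 0.1, -3.6]
finger_gap: 0.0247
grip_force: 60.0
```

```bash
python3 wb.py
```

```text
t 16.45 pos [ 383.7 -288.1   28.9] rot [ 3.141  0.    -0.079] -> [ 0.003 -0.09  -0.001 -0.002] F [-0.2  0.1 -3.6] gap 0.0247 gf 60.0 q [ 0.47  0.49  0.08  2.13 -0.08  0.52 -1.04]
side wedge [[-32.6, -141.4], [13.1, 32.1]] head face y -103.9 blank [[1.2, -73.6], [37.3, 52.9]]
top wedge [[-40.7, -126.8], [-0.4, 27.9]] head face y -125.0 blank [[1.5, -74.9], [36.7, 51.8]]
```

Request:
arm_command:
  deltas:
    - [0,-0.02,0,0,1]
    - [0,-0.04,0,0,1]
    - [0,-0.06,0,0,1]
    - [0,-0.07,0,0,1]
    - [0,-0.08,0,0,1]
    - [0,-0.085,0,0,1]
    - [0,-0.09,0,0,1]
    - [0,-0.09,0,0,1]

```text
t: 17.55
eef_pos: [0.3852, -0.2705, 0.0291]
eef_rot: [3.14, -0.001, -0.08]
wrist_force: [-1.0, -5.8, -4.5]
finger_gap: 0.0251
grip_force: 59.8
```

```bash
python3 wb.py
```

```text
t 17.55 pos [ 385.2 -270.5   29.1] rot [ 3.14e+00 -1.00e-03 -8.00e-02] -> [ 0.002 -0.002  0.    -0.003] F [-1.  -5.8 -4.5] gap 0.0251 gf 59.8 q [ 0.43  0.48  0.08  2.15 -0.08  0.51 -1.07]
side wedge [[-33.2, -137.7], [13.5, 32.6]] head face y -105.1 blank [[1.1, -73.9], [37.5, 53.1]]
top wedge [[-39.2, -110.7], [0.3, 29.9]] head face y -108.8 blank [[1.7, -74.3], [36.9, 51.7]]
```

Request:
arm_command:
  deltas:
    - [0,0.03,0,0,1]
    - [0,0.06,0,0,1]
    - [0,0.06,0,0,1]
    - [0,0.04,0,0,1]
    - [0,0.02,0,0,1]
    - [0,0,0,0,1]
    - [0,-0.01,0,0,1]
    - [0,-0.01,0,0,1]

```text
t: 18.65
eef_pos: [0.385, -0.2702, 0.0292]
eef_rot: [3.138, -0.001, -0.082]
wrist_force: [-3.0, -12.3, -5.9]
finger_gap: 0.0249
grip_force: 59.7
```

```bash
python3 wb.py
```

```text
t 18.65 pos [ 385.  -270.2   29.2] rot [ 3.138e+00 -1.000e-03 -8.200e-02] -> [ 0.004 -0.001  0.001 -0.006] F [ -3.  -12.3  -5.9] gap 0.0249 gf 59.7 q [ 0.43  0.48  0.09  2.16 -0.08  0.51 -1.08]
side wedge [[-41.6, -136.5], [13.1, 32.2]] head face y -104.6 blank [[1.3, -73.6], [37.5, 52.9]]
top wedge [[-41.8, -111.8], [0.1, 29.9]] head face y -109.0 blank [[1.6, -74.6], [37.0, 51.7]]
```

Request:
arm_command:
  deltas:
    - [0,0.03,0,0,1]
    - [0,0.06,0,0,1]
    - [0,0.06,0,0,1]
    - [0,0.04,0,0,1]
    - [0,0.02,0,0,1]
    - [0,0,0,0,1]
    - [0,-0.01,0,0,1]
    - [0,-0.01,0,0,1]

```text
t: 19.75
eef_pos: [0.3848, -0.2699, 0.0293]
eef_rot: [3.136, -0.001, -0.084]
wrist_force: [-4.8, -19.2, -7.2]
finger_gap: 0.0249
grip_force: 59.8
```

```bash
python3 wb.py
```

```text
t 19.75 pos [ 384.8 -269.9   29.3] rot [ 3.136e+00 -1.000e-03 -8.400e-02] -> [ 0.005  0.001  0.001 -0.008] F [ -4.8 -19.2  -7.2] gap 0.0249 gf 59.8 q [ 0.43  0.48  0.09  2.16 -0.08  0.51 -1.08]
side wedge [[-40.1, -143.4], [12.7, 32.3]] head face y -105.9 blank [[1.2, -73.5], [37.5, 52.7]]
top wedge [[-41.8, -110.6], [0.1, 29.9]] head face y -108.6 blank [[1.7, -74.5], [37.0, 51.7]]
```

Request:
arm_command:
  deltas:
    - [0,0.04,0,0,1]
    - [0,0.07,0,0,1]
    - [0,0.07,0,0,1]
    - [0,0.05,0,0,1]
    - [0,0.03,0,0,1]
    - [0,0.01,0,0,1]
    - [0,0,0,0,1]
    - [0,0,0,0,1]

```text
t: 20.85
eef_pos: [0.3848, -0.2699, 0.0292]
eef_rot: [3.136, -0.001, -0.084]
wrist_force: [-5.0, -19.6, -8.1]
finger_gap: 0.0247
grip_force: 60.1
```

```bash
python3 wb.py
```

```text
t 20.85 pos [ 384.8 -269.9   29.2] rot [ 3.136e+00 -1.000e-03 -8.400e-02] -> [ 0.005  0.001  0.001 -0.008] F [ -5.  -19.6  -8.1] gap 0.0247 gf 60.1 q [ 0.43  0.48  0.09  2.16 -0.08  0.51 -1.08]
side wedge [[-39.2, -139.6], [13.3, 31.9]] head face y -105.2 blank [[1.6, -73.7], [37.8, 52.6]]
top wedge [[-41.9, -110.5], [0.1, 29.9]] head face y -108.8 blank [[1.7, -74.4], [37.0, 51.7]]
```

Request:
arm_command:
  deltas:
    - [0,0.05,0,0,1]
    - [0,0.15,0,0,1]
    - [0,0.25,0,0,1]
    - [0.05,0.35,0,-0.05,1]
    - [0.1,0.42,0,-0.12,1]
    - [0.14,0.44,0,-0.2,1]
    - [0.14,0.44,0,-0.25,1]
    - [0.14,0.44,0,-0.25,1]

```text
t: 21.95
eef_pos: [0.4064, -0.3543, 0.0287]
eef_rot: [-3.141, 0.001, 0.119]
wrist_force: [0.1, 0.5, -2.5]
finger_gap: 0.0247
grip_force: 61.2
```

```bash
python3 wb.py; python3 mv.py 415 -362 9 .124
```

```text
t 21.95 pos [ 406.4 -354.3   28.7] rot [-3.141e+00  1.000e-03  1.190e-01] -> [-0.053 -0.43  -0.001  0.25 ] F [ 0.1  0.5 -2.5] gap 0.0247 gf 61.2 q [ 0.6   0.55  0.03  1.98 -0.02  0.61 -0.81]
side wedge [[-27.5, -104.2], [1.4, 32.9]] head face y -104.4 blank [[1.2, -73.8], [37.5, 52.7]]
top wedge [[-29.0, -105.1], [-0.1, 29.7]] head face y -181.1 blank [[1.6, -74.6], [37.2, 51.5]]
t 22.05 pos [ 406.3 -354.5   28.8] rot [-3.141  0.     0.118] -> [ 0.039  0.042  0.099 -0.008] F [-0.1 -0.5 -2.2] gap 0.0253 gf 61.2 q [ 0.6   0.55  0.03  1.98 -0.03  0.61 -0.81]
```

View pics/last_side.png

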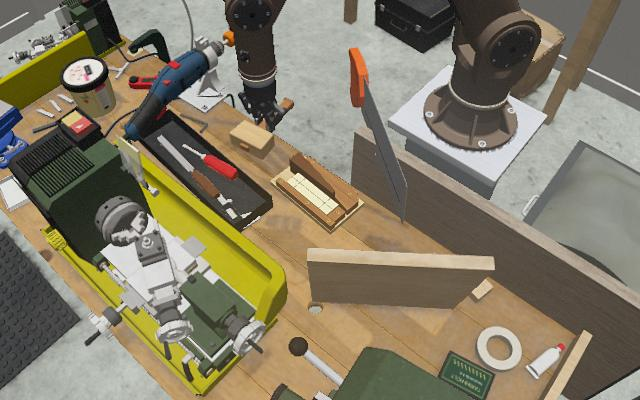

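Request:
arm_command:
  deltas:
    - [0.02,0.02,0,0,1]
    - [0.04,0.04,0.02,0,1]
    - [0.04,0.04,0.05,0,1]
    - [0.04,0.04,0.075,0,1]
    - [0.04,0.04,0.09,0,1]
    - [0.04,0.04,0.097,0,1]
    - [0.04,0.04,0.101,0,1]
    - [0.04,0.04,0.101,0,1]

```text
t: 23.05
eef_pos: [0.4157, -0.3622, 0.0088]
eef_rot: [3.141, -0.0, 0.118]
wrist_force: [-0.2, -0.4, -3.3]
finger_gap: 0.0248
grip_force: 61.3
```

```bash
python3 mv.py 415 -362 8.5 .124
```

```text
t 23.05 pos [ 415.7 -362.2    8.8] rot [ 3.141 -0.     0.118] -> [-0.003 -0.001  0.002 -0.007] F [-0.2 -0.4 -3.3] gap 0.0248 gf 61.3 q [ 0.6   0.6   0.03  1.96 -0.03  0.58 -0.81]
```

Request:
arm_command:
  deltas:
    - [0,0,0.003,0,1]
    - [0,0,0.006,0,1]
    - [0,0,0.006,0,0.5]
    - [0,0,0.006,0,0]
    - [0,0,0.006,0,-0.5]
    - [0,0,0.006,0,-1]
    - [0,0,0,0,-1]
    - [0,0,-0.05,0,-1]

```text
t: 24.05
eef_pos: [0.4152, -0.3618, 0.0186]
eef_rot: [-3.141, 0.001, 0.119]
wrist_force: [-0.2, -0.1, -1.5]
finger_gap: 0.0853
grip_force: 0.0
```

Request:
arm_command:
  deltas:
    - [0,0,-0.05,0,-1]
    - [0,0,-0.15,0,-1]
    - [0,0,-0.3,0,-1]
    - [0,0,-0.5,0,-1]
    - [0,0,-0.7,0,-1]
    - [0,0,-0.8,0,-1]
    - [0,0,-0.8,0,-1]
    - [0,0,-0.8,0,-1]

```text
t: 25.05
eef_pos: [0.4153, -0.3618, 0.1784]
eef_rot: [-3.141, 0.0, 0.119]
wrist_force: [-0.7, 0.2, -0.5]
finger_gap: 0.0852
grip_force: 0.0
```

```bash
python3 wb.py; python3 - <<'E'
import cv2
a=cv2.imread("pics/last_side.png")[80:230,200:400];cv2.imwrite("pics/fin.png",cv2.resize(a,None,fx=4,fy=4))
E
```

```text
t 25.05 pos [ 415.3 -361.8  178.4] rot [-3.141  0.     0.119] -> [-0.093 -0.472  0.747  0.25 ] F [-0.7  0.2 -0.5] gap 0.0852 gf 0.0 q [ 0.59  0.37  0.04  1.83 -0.02  0.95 -0.81]
side wedge [[-26.2, -103.4], [1.3, 32.7]] head face y -101.1 blank [[1.2, -73.1], [38.1, 52.3]]
top wedge [[-29.1, -104.9], [-0.2, 30.0]] head face y -105.2 blank [[1.6, -74.3], [37.2, 51.8]]
```

View pics/fin.png

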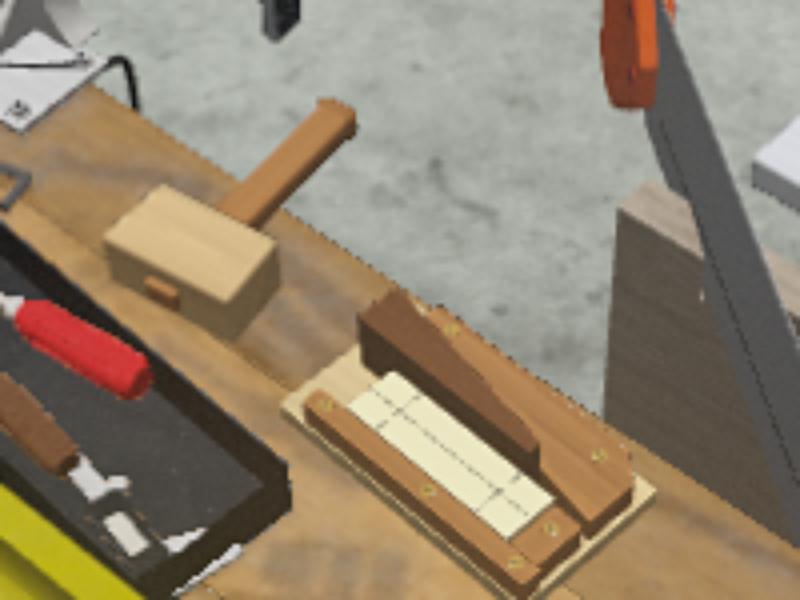

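The mallet lies flat with its head at (190,260), clear of the board. The wedge at (450,380) is seated between the cleat and the blank, and the blank is against the fence.

```bash
python3 -c "
from workcell import bot
print(bot.sign_off())"
```

```text
the job is handed in; nothing more can be done
None
```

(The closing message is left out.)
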